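# Clamp a tubular filter in the sloping test stand

### The job

Load the copper tubular filter into the V-blocks of the sloping test stand: lower it in gently, about midway along its length, and let go. Then take the red-handled lock pin and with its shank swing the yellow sprung keeper arm round over the filter until the pin stands over the hole in the blue post, and push the pin fully home so that the arm stays closed against it. Leave the other things on the bench where they are.

Things in the scene. Friction and masses are not known exactly. Their poses are not given: they have to be found in the camera images.
- bed: Aluminium bed plate, 250 x 210 mm, of the sloping test stand, fixed, tilted 30 degrees so that it faces the robot. Origin: middle of the plate's upper face. x: up the slope (away from the robot); y: level, across the slope (to the left seen from the robot); z: square to the plate, out of it. All bed x, y, z below are in this frame. On it: two dark steel V-blocks, the blue lock post, the keeper's steel pivot post (28 mm thick, rising to z = 100).
- v_seat (a point): Where the middle of the filter lies when it is seated in the V-blocks: bed (0, 0, 45) mm. The two 90-degree V-blocks are centred at bed y = -42 and +42, each 18 mm thick along y (66 mm free between them), 71 mm wide along x, and open along bed z; V bottom at z = 14, top of the V walls at z = 42. The filter lies along bed y. Axes as the bed.
- lock_hole (a point): Centre of the mouth of the round hole in the top of the blue lock post (44 x 44 mm, 70 mm tall): bed (-75, 19, 70) mm. Hole 17 mm wide with a 3 mm chamfer, 30 mm deep, straight down along bed -z. Axes as the bed.
- keeper_pivot (a point): Pivot of the keeper arm, bed (75, 0, 84) mm, half-way up the arm; it turns about bed z. Axes as the bed.
- keeper_tip (a point): Middle of the free end of the yellow keeper arm, 170 mm from the pivot, half-way up the arm. The arm is a straight bar, 24 mm wide and 20 mm thick, between bed z = 74 and 94 (4 mm above the lock post, 7 mm above the seated filter). The point's y axis points along the arm from the pivot, z as the bed; its +x side is the trailing side, the one to push on to close the arm.
- keeper (a joint): Angle of the keeper arm, rad. 0: open, held by its spring against a stop, pointing along bed +y turned 0.3 rad towards bed -x. Grows as the arm is swung towards the lock post; limit 1.42. The spring pulls back with about 1.5 N at 150 mm from the pivot when open and 3.6 N when closed; let go, it flies open. With the pin home in the lock hole behind it, the arm rests at about 1.27, pointing down the slope across the filter.
- filter_mid (a point): Middle of the tubular filter, the round workpiece: copper-coloured cylinder 44 mm in diameter and 124 mm long, with a 13 mm brass stub on each end (150 overall), 0.3 to 0.5 kg. y: along its axis. At the start it lies level, its axis 45 mm above the table, in a low black plastic rest (70 x 130 mm; two V saddles 18 mm thick at 45 mm either side of the middle, 35 mm tall; 72 mm free between them).
- pin_grip (a point): Middle of the lock pin's red handle, a round grip 28 mm in diameter and 45 mm tall (the point is 24 mm above its lower end, 84 mm from the pin's tip). z: along the pin, from tip to handle. Below the handle a steel shank, 14 mm in diameter and 60 mm long, with a tapered tip. 0.11 kg. At the start the pin stands upright in a grey stand (40 mm tall) with its tip 8 mm and this point 92 mm above the table, 32 mm deep in the stand.
- pin_tip (a point): Centre of the lower end of the pin. Axes as pin_grip. Fully home in the lock hole it lies at bed z = 40.
- meter: yellow hand-held multimeter 160 x 80 x 35, lying flat (mm), loose; a bystander. Origin: middle of its underside.
- mug_in (a point): blue mug, 80 across, 90 high (mm), loose; a bystander. Point on its inner floor.
- wrench: steel wrench 160 long, lying flat (mm), loose; a bystander. Origin near its middle.
- driver: orange screwdriver 180 long, lying flat (mm), loose; a bystander. Origin near its middle.
- phone: black phone 140 x 70 x 9, lying flat (mm), loose; a bystander. Origin: middle of its underside.
- mouse: grey computer mouse 110 x 62 x 34 (mm), loose; a bystander. Origin: middle of its underside.
- carton: green box 110 x 80 x 50 (mm), loose; a bystander. Origin: middle of its underside.
There are look-alikes about, which are no part of the job. What is shaped like the part that bears pin_grip but pink, turquoise or white is not meant.

How it is judged:
By the outcome, as a careful person would: the job done as asked, in the order asked, and still so for the second after the job is handed in, with the robot touching nothing.
It also fails if it takes over 69 s, if anything falls off the work surface, if the arm or the gripper's body presses on something with over 40 N, if the wrist force passes 120 N, or if a joint passes its speed limit or range.

### The arm

A 6-joint arm with a two-finger parallel gripper is mounted at the origin on the work surface. World frame = base frame: x ahead of the robot, y to its left, z up, the work surface at z = 0. Lengths are in m, angles in rad, forces in N, time in s.
With the tool pointing down it reaches from about 0.3 to 0.775 m from the base axis. Payload 14.6 kg.
Tool frame: the origin (TCP) lies midway between the tips of the shut fingers; the grasp point (between the pads) lies 19 mm behind it (ctrl.grip_depth is the distance from the TCP to the grasp point, in m); z points along the fingers, x is the direction in which the jaws open and shut, and the axes are right-handed (so a half turn about z gives the same grasp; the last joint's range is limited). The gripper opens to 94 mm and grips with 3 to 60 N. Pads are 16 mm wide; open, the fingers measure 119 mm over their backs; the gripper's body (75 mm by 177 mm) begins 78 mm behind the grasp point.
Start: joints at [-1.304, 0.3, 1.521, -0, 1.321, -0.067], TCP at [0.18, -0.52, 0.169] pointing down, gripper open.
Joint ranges: [-3.03, 3.03], [-0.79, 2.21], [0.23, 2.52], [-1.04, 4.18], [0, 3.07], [-2.55, 2.55]. Speed limits (rad/s): [2.22, 2.22, 2.57, 3.14, 3.14, 3.14].

### API

Orientations are given as [roll, pitch, yaw] about the fixed x, y, z axes, in that order (R = Rz(yaw) Ry(pitch) Rx(roll)).
In Python, from station import ctrl gives the robot as it stands.
- The arm moves only by the tool play_rows, never from a script. Its argument "steps" is a list that holds one entry, the list of rows, each a list of 7 numbers: the shift along the tool's x, y, z in cm, then the turn, a rotation vector about the tool's x, y, z in rad, then the opening, from 0 (shut) to 1 (fully open). In form: [[[x, y, z, ax, ay, az, hand], ...]]. A call has 1 to 20 rows; each row is the pose to reach, as a shift and turn from the pose measured when the call began, along the tool's axes at that moment; what a row does not reach only later rows make up. A row lasts 1/12 s, in which the tool goes at most 41.7 mm and 7.16 degrees, less where a joint would pass 70% of its speed; a pose out of reach is approached as far as the arm can. A call with a gripper value outside its range is refused whole. The fingers move at their own pace and stop on an object; "force" is the grip in N (left out, the last holds). Time passes only in rows, so rows that repeat a pose let the fingers close. It gives the time, the measured TCP pose, the force and the opening at its end, in the units of the state.
- ctrl.get_obs(): the state, without advancing time (a new reading comes with each control period).
- ctrl.camera(name): name is "side" or "top" or "wrist"; returns a dict with "frame" (400x640x3 uint8, blue, green, red), "fovy" (degrees; the focal length in pixels is half the picture's height over the tangent of half this angle, whatever the lens; pixels are square), "cx", "cy" (the principal point, pixels), "world_to_cam" (4x4, takes a point from world to camera coordinates). Camera axes: x right, y up, looking along -z (the intrinsics and any distortion apply to the point x, -y, -z); pixel columns grow to the right and rows downward; lengths in m; the calibration is good to about 2 mm. The wrist camera is an equidistant fisheye: a pixel r from the principal point sees the ray r / f radians off the axis. A picture is of the moment at which its call begins. There is no depth.
- ctrl.hand_in(): hands the job in, once; it reports no verdict.
The state is a dict: "time_s": time; "qpos": joint angles; "joint_vel": joint speeds; "tau": joint torques, N m; "ee_pos": TCP position; "eef_rot": TCP orientation; "force": force on the tool from outside, world axes, zero at the start; "moment": the same for the moment, N m; "grip_width": finger opening in m.
Only numpy, scipy, OpenCV 4.12 (cv2) and the standard library are available. Lean on these libraries where they do the work, as an engineer would, in place of code of your own. Each camera call takes 0.05 s, during which the arm holds its last target. There are 200 camera calls.

## Working session

There is one attempt and no reset: what is moved stays moved. The work goes in short steps, Python scripts to look and compute and a tool call to move; the robot and the scene stay as the last step left them, time stands still between calls to the robot, and variables do not carry over. Pictures are saved under pics/ and viewed, about 8 in all and at most 12, crops included, and the job is handed in when it is done.

Besides the shell and the picture viewer there is one more tool, called after "Call:" by a JSON object that holds its "fn" and its "kwargs". play_rows: Moves the arm, as the interface text tells. Its arguments: {"type":"object","properties":{"steps":{"type":"array"},"force":{"type":"number"}},"required":["steps"]}

```bash
ls; mkdir -p pics; python3 - <<'E'
from station import ctrl
import cv2,pickle
o=ctrl.get_obs();print(o, ctrl.grip_depth)
d={}
for n in("side","top","wrist"):
    c=ctrl.camera(n);d[n]=c;cv2.imwrite(f"pics/{n}0.png",c["frame"]);print(n,c["fovy"],c["cx"],c["cy"],c["world_to_cam"].round(4).tolist() if hasattr(c["world_to_cam"],'round') else c["world_to_cam"])
pickle.dump(d,open("c0.pkl","wb"))
E
```

```text
pics
{'time_s': 0.0, 'qpos': array([-1.30359306e+00,  3.00471105e-01,  1.52160650e+00,  3.58428201e-05,
        1.32068210e+00, -6.66208876e-02]), 'joint_vel': array([8.25802220e-06, 2.98758956e-04, 4.51157525e-04, 1.16700001e-04,
       1.79600973e-04, 8.64830382e-04]), 'tau': array([-3.95842537e-03, -5.31817281e+01, -3.52734482e+01,  7.07033440e-02,
        2.44013371e-02, -5.81030963e-05]), 'ee_pos': array([ 0.18012652, -0.51933926,  0.1688756 ]), 'eef_rot': array([-3.14148032e+00,  1.16214551e-03, -1.23698100e+00]), 'force': array([-0.55372785, -0.63212033, -0.14178307]), 'moment': array([ 0.00843204, -0.01314343, -0.00538216]), 'grip_width': 0.09409212685577381} 0.0188
side 43.08734089046895 331.1027875786074 195.44680607919705 [[0.9617, -0.2739, 0.0061, -0.5108], [0.1869, 0.6723, 0.7163, -0.2101], [-0.2003, -0.6877, 0.6978, -1.2958], [0.0, 0.0, 0.0, 1.0]]
top 43.92519623929108 315.31384976942394 196.8119316121559 [[-0.0093, -0.9998, -0.0161, 0.0199], [0.9912, -0.0114, 0.132, -0.5373], [-0.1322, -0.0147, 0.9911, -1.6235], [0.0, 0.0, 0.0, 1.0]]
wrist 65.70646984690485 324.93230180290385 199.57768990768454 [[0.3281, -0.9446, -0.0006, -0.5487], [0.912, 0.317, -0.2604, 0.0273], [0.2462, 0.0849, 0.9655, -0.3917], [0.0, 0.0, 0.0, 1.0]]
```

View pics/top0.png

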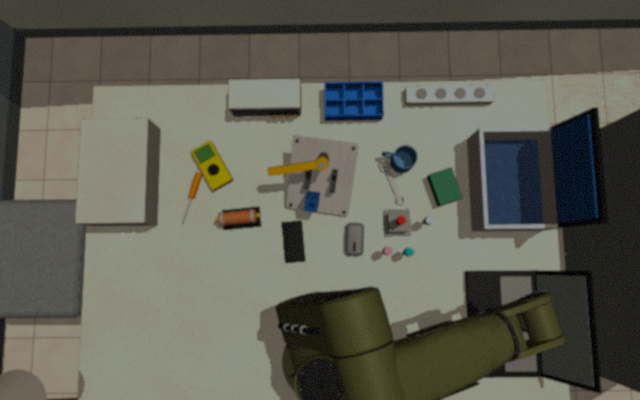

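View pics/side0.png

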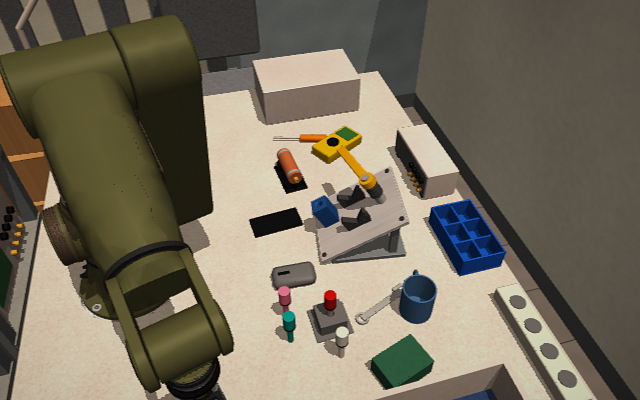

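The top view shows the filter at about (240,217), the red pin at (401,220), the stand at (322,177) with the keeper tip at (270,171), and the lock post at (312,201). The side view shows the filter at (289,166) and the pin at (330,300). I'll enlarge both.

```bash
python3 - <<'E'
import cv2
t=cv2.imread("pics/top0.png")[125:265,180:440];cv2.imwrite("pics/topc.png",cv2.resize(t,None,fx=3,fy=3,interpolation=cv2.INTER_CUBIC))
s=cv2.imread("pics/side0.png")[120:345,250:440];cv2.imwrite("pics/sidec.png",cv2.resize(s,None,fx=2.66667,fy=2.66667,interpolation=cv2.INTER_CUBIC))
E
```

```text
(no output)
```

View pics/topc.png

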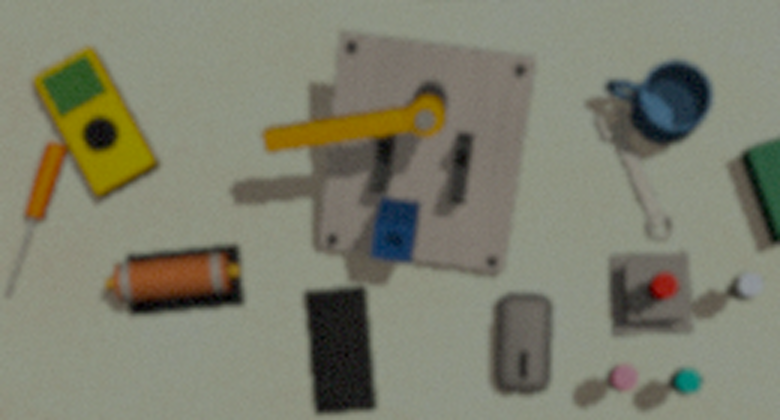

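View pics/sidec.png

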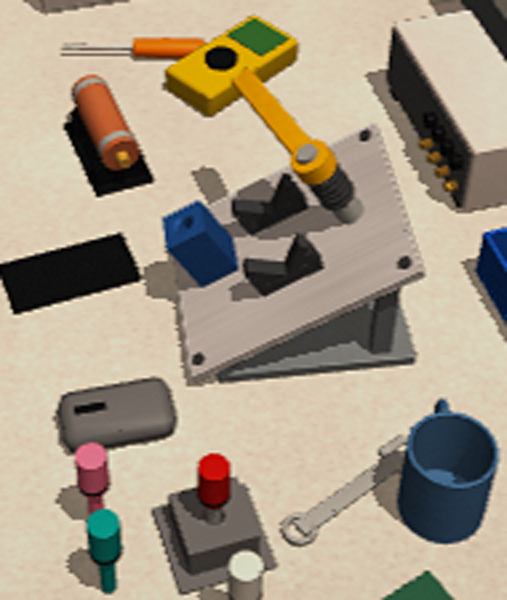

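The top crop gives the filter stub tips at (107,284) and (241,270), the pin top at (663,286), the plate corners, the hole at (395,238) and the pivot at (425,117). The side crop gives the hole at (183,222), the pivot at (307,154) and the pin top at (214,464). Next I fit the poses.

```bash
cat >h.py <<'E'
import numpy as np,pickle
from scipy.optimize import least_squares
from scipy.spatial.transform import Rotation as R
def proj(c,P):
    P=np.atleast_2d(P);q=P@np.array(c["world_to_cam"])[:3,:3].T+np.array(c["world_to_cam"])[:3,3]
    f=200/np.tan(np.radians(c["fovy"])/2);x,y,z=q[:,0],-q[:,1],-q[:,2]
    if abs(c["fovy"]-65.70646984690485)<1e-6:
        r=np.hypot(x,y);k=np.arctan2(r,z)/np.maximum(r,1e-9);return np.c_[c["cx"]+f*k*x,c["cy"]+f*k*y]
    return np.c_[c["cx"]+f*x/z,c["cy"]+f*y/z]
tp=lambda a:np.array(a)/3+[180-1/3,125-1/3]
sp=lambda a:np.array(a)/2.66667+[250-.31,120-.31]
def atz(c,uv,z):
    return least_squares(lambda p:(proj(c,[p[0],p[1],z])-uv).ravel(),[.5,0]).x
def bedT(p): return R.from_euler('z',p[3])*R.from_euler('y',-np.pi/6),np.array(p[:3])
E
python3 - <<'E'
from h import *
d=pickle.load(open("c0.pkl","rb"));T,S=d["top"],d["side"]
s3,c3=np.sin(.3),np.cos(.3)
bp=np.array([[125,105,0],[125,-105,0],[-125,-105,0],[-125,105,0],[-75,19,70],[75,0,94],[75-170*s3,170*c3,94]])/1e3
tu=tp([(342,33),(535,57),(502,273),(314,250),(395,238),(425,117),(266,139)])
si=[0,1,2,4,5];su=sp([(375,126),(424,274),(190,382),(183,222),(307,154)])
def res(p):
    r,t=bedT(p);w=r.apply(bp)+t
    return np.r_[(proj(T,w)-tu).ravel(),(proj(S,w[si])-su).ravel()]
s=least_squares(res,[.6,0,.1,0],loss='soft_l1');print(s.x,res(s.x).reshape(-1,2).round(1).tolist())
r,t=bedT(s.x);np.save("bed.npy",s.x);print("seat,hole",r.apply([[0,0,.045],[-.075,.019,.07]])+t)
a,b=atz(T,tp((107,284)),.045),atz(T,tp((241,270)),.045)
print("filter",a,b,(a+b)/2,np.linalg.norm(a-b),np.degrees(np.arctan2(*(a-b))))
m=[*(a+b)/2,.045]; print("side of filter mid (crop)",(proj(S,m)-[249.69,119.69])*2.66667)
pt,ps=atz(T,tp((663,286)),.113),atz(S,sp((214,464)),.113);print("pin",pt,ps)
print("pin crop hi", (proj(S,[*pt,.0])-[249.69,119.69])*2.66667)
E
```

```text
[ 0.59976137 -0.00558702  0.0780546  -0.15509056] [[-0.5, -0.6], [0.6, 0.5], [0.3, -0.5], [1.4, -1.7], [-0.7, 0.5], [0.3, 0.0], [-0.6, 0.6], [-0.2, -0.6], [-1.1, -0.6], [-0.2, -1.3], [0.2, 1.6], [0.7, 1.8]]
seat,hole [[ 0.57753142 -0.00211145  0.11702574]
 [ 0.50394405  0.02862446  0.10117638]]
filter [0.46463985 0.34662391] [0.47857044 0.19823574] [0.47160514 0.27242983] 0.14904062985408315 -5.363172269877765
side of filter mid (crop) [[102.14635957 120.38602161]]
pin [ 0.45012665 -0.25587923] [ 0.45370009 -0.25974457]
pin crop hi [[208.41541822 534.71669981]]
```

```bash
cat >>h.py <<'E'
def rel(P,Q):
    "print shift (cm) and rotvec from the present pose to TCP P, rotation Q"
    from station import ctrl
    o=ctrl.get_obs();r0=R.from_euler('xyz',o["eef_rot"])
    print("t",round(o["time_s"],2),"q",np.round(o["qpos"],2),"F",np.round(o["force"],1),"w",round(o["grip_width"],4))
    for p in np.atleast_2d(P): print((r0.inv().apply(p-np.array(o["ee_pos"]))*100).round(2),(r0.inv()*Q).as_rotvec().round(3))
down=lambda a:R.from_euler('z',a)*R.from_euler('x',np.pi)
def bed():
    r,t=bedT(np.load("bed.npy"));return r,t
E
python3 - <<'E'
from h import *
rel([[.30,-.25,.33],[.40,.10,.33],[.4716,.2724,.21]],down(np.radians(5.4)))
E
```

```text
t 0.15 q [-1.3   0.3   1.52  0.    1.32 -0.07] F [ 0.4 -0.7 -0.7] w 0.0938
[-21.54 -20.15 -16.08] [-1.000e-03  1.000e-03 -1.331e+00]
[-51.33 -41.07 -16.05] [-1.000e-03  1.000e-03 -1.331e+00]
[-65.27 -53.48  -4.04] [-1.000e-03  1.000e-03 -1.331e+00]
```

Call:
{"fn": "play_rows", "kwargs": {"steps": [[[-21.5,-20.2,-16,0,0,-0.6,1],[-21.5,-20.2,-16,0,0,-0.6,1],[-21.5,-20.2,-16,0,0,-0.6,1],[-21.5,-20.2,-16,0,0,-0.6,1],[-21.5,-20.2,-16,0,0,-0.6,1],[-21.5,-20.2,-16,0,0,-0.6,1],[-21.5,-20.2,-16,0,0,-0.6,1],[-21.5,-20.2,-16,0,0,-0.6,1],[-51.3,-41,-16,0,0,-1.33,1],[-51.3,-41,-16,0,0,-1.33,1],[-51.3,-41,-16,0,0,-1.33,1],[-51.3,-41,-16,0,0,-1.33,1],[-51.3,-41,-16,0,0,-1.33,1],[-51.3,-41,-16,0,0,-1.33,1],[-51.3,-41,-16,0,0,-1.33,1],[-51.3,-41,-16,0,0,-1.33,1],[-51.3,-41,-16,0,0,-1.33,1],[-51.3,-41,-16,0,0,-1.33,1],[-51.3,-41,-16,0,0,-1.33,1],[-51.3,-41,-16,0,0,-1.33,1]]]}}

```text
time_s: 1.82
ee_pos: [0.3993, 0.0991, 0.3293]
eef_rot: [-3.141, 0.001, 0.093]
force: [-1.2, -0.7, -0.6]
grip_width: 0.094
```

```bash
python3 - <<'E'
from h import *
from station import ctrl
import cv2
c=ctrl.camera("wrist");pickle.dump(c,open("c1.pkl","wb"));cv2.imwrite("pics/w1.png",c["frame"])
d=pickle.load(open("c0.pkl","rb"))
r,t=bed();print("hole",proj(c,r.apply([-.075,.019,.07])+t),"pivot",proj(c,r.apply([.075,0,.094])+t),"filter",proj(c,[.4716,.2724,.045]))
rel([[.4716,.2724,.21]],down(np.radians(5.4)))
E
```

```text
hole [[388.29963048 222.63934194]] pivot [[473.42387788 275.76807956]] filter [[379.94896972  64.78237827]]
t 1.87 q [ 0.15 -0.09  1.59  0.    1.65  0.06] F [ 0.7  0.2 -0.3] w 0.0939
[  8.8  -16.63  11.96] [-0.001  0.    -0.002]
```

View pics/w1.png

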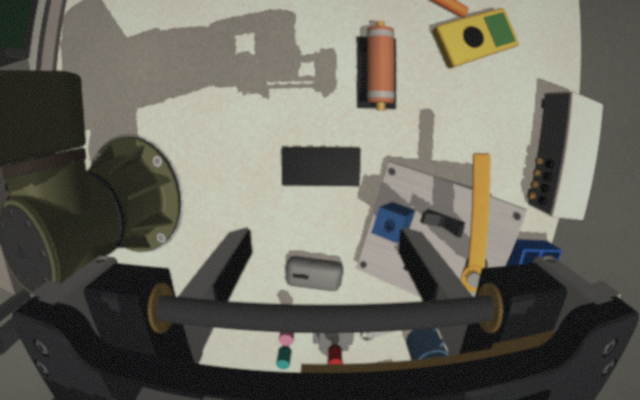

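The wrist view shows the filter's stub ends at about (377.5,22) and (381,108), and the lock post at (393,222), close to where I predicted it. I'll refine the filter position from these.

```bash
python3 - <<'E'
from h import *
c=pickle.load(open("c1.pkl","rb"))
a,b=atz(c,[377.5,22],.045),atz(c,[381,108],.045);print(a,b,(a+b)/2,np.linalg.norm(a-b),np.degrees(np.arctan2(*(a-b))))
E
```

```text
[0.46157602 0.34579886] [0.48024504 0.20152978] [0.47091053 0.27366432] 0.1454719893511908 -7.373338315235506
```

```bash
python3 - <<'E'
from h import *
rel([[.4712,.2730,.12],[.4712,.2730,.027]],down(.11))
E
```

```text
t 1.87 q [ 0.15 -0.09  1.59  0.    1.65  0.06] F [ 0.7  0.2 -0.3] w 0.0939
[  8.77 -16.68  20.96] [-0.001  0.    -0.018]
[  8.77 -16.68  30.26] [-0.001  0.    -0.018]
```

Call:
{"fn": "play_rows", "kwargs": {"steps": [[[8.8,-16.7,10,0,0,0.02,1],[8.8,-16.7,10,0,0,0.02,1],[8.8,-16.7,10,0,0,0.02,1],[8.8,-16.7,10,0,0,0.02,1],[8.8,-16.7,10,0,0,-0.02,1],[8.8,-16.7,10,0,0,-0.02,1],[8.8,-16.7,21,0,0,-0.02,1],[8.8,-16.7,21,0,0,-0.02,1],[8.8,-16.7,21,0,0,-0.02,1],[8.8,-16.7,21,0,0,-0.02,1],[8.8,-16.7,21,0,0,-0.02,1],[8.8,-16.7,24,0,0,-0.02,1],[8.8,-16.7,26,0,0,-0.02,1],[8.8,-16.7,28,0,0,-0.02,1],[8.8,-16.7,29,0,0,-0.02,1],[8.8,-16.7,30,0,0,-0.02,1],[8.8,-16.7,30.2,0,0,-0.02,1],[8.8,-16.7,30.2,0,0,-0.02,1]]]}}

```text
time_s: 3.37
ee_pos: [0.4721, 0.2733, 0.0285]
eef_rot: [-3.141, -0.001, 0.112]
force: [0.1, -0.1, -0.1]
grip_width: 0.0943
```

Call:
{"fn": "play_rows", "kwargs": {"steps": [[[0,0,0,0,0,0,0.4],[0,0,0,0,0,0,0.4],[0,0,0,0,0,0,0.4],[0,0,0,0,0,0,0.4],[0,0,0,0,0,0,0.4],[0,0,0,0,0,0,0.4],[0,0,0,0,0,0,0.4],[0,0,0,0,0,0,0.4]]], "force": 30}}

```text
time_s: 4.03
ee_pos: [0.4721, 0.2733, 0.0285]
eef_rot: [-3.141, -0.001, 0.112]
force: [0.1, -0.7, 0.6]
grip_width: 0.0442
```

```bash
python3 - <<'E'
from h import *
r,t=bed();Q=r*R.from_euler('x',np.pi)
rel([[.4712,.2730,.30]],down(.11))
rel(r.apply([[0,0,.20],[0,0,.15]])+t,Q)
E
```

```text
t 4.03 q [0.46 0.45 1.67 0.   1.02 0.34] F [ 0.1 -0.7  0.6] w 0.0442
[ -0.07  -0.   -27.15] [-0.001 -0.001  0.002]
t 4.03 q [0.46 0.45 1.67 0.   1.02 0.34] F [ 0.1 -0.7  0.6] w 0.0442
[ -0.06  26.48 -22.3 ] [-0.071  0.52   0.261]
[  2.35  27.15 -17.97] [-0.071  0.52   0.261]
```

Call:
{"fn": "play_rows", "kwargs": {"steps": [[[0,0,-1,0,0,0,0.4],[0,0,-3,0,0,0,0.4],[0,0,-6,0,0,0,0.4],[0,0,-10,0,0,0,0.4],[0,0,-14,0,0,0,0.4],[0,0,-18,0,0,0,0.4],[0,0,-22,0,0,0,0.4],[0,3,-24,0,0.08,0.04,0.4],[0,6,-24,-0.02,0.16,0.08,0.4],[0,9,-24,-0.03,0.24,0.12,0.4],[0,12,-24,-0.04,0.32,0.16,0.4],[0,15,-24,-0.05,0.4,0.2,0.4],[0,18,-24,-0.06,0.46,0.24,0.4],[0,21,-23.5,-0.07,0.52,0.26,0.4],[0,24,-23,-0.07,0.52,0.26,0.4],[0,26,-22.5,-0.07,0.52,0.26,0.4],[0,26.5,-22.3,-0.07,0.52,0.26,0.4],[0,26.5,-22.3,-0.07,0.52,0.26,0.4],[0,26.5,-22.3,-0.07,0.52,0.26,0.4]]]}}

```text
time_s: 5.62
ee_pos: [0.5016, 0.0101, 0.2518]
eef_rot: [-3.14, -0.524, -0.156]
force: [-0.7, 1.6, 0.5]
grip_width: 0.0377
```

```bash
python3 - <<'E'
from h import *
from station import ctrl
import cv2
c=ctrl.camera("wrist");pickle.dump(c,open("c2.pkl","wb"));cv2.imwrite("pics/w2.png",cv2.resize(c["frame"],None,fx=1.25,fy=1.25,interpolation=cv2.INTER_CUBIC))
r,t=bed();Q=r*R.from_euler('x',np.pi)
for b in ([-.075,.019,.07],[.075,0,.094],[-.125,.105,0],[-.125,-.105,0],[.125,.105,0]):print(b,proj(c,r.apply(b)+t)*1.25)
rel(r.apply([[0,0,.029]])+t,Q)
E
```

```text
[-0.075, 0.019, 0.07] [[323.42018605 212.39737853]]
[0.075, 0, 0.094] [[491.16840294 238.55846902]]
[-0.125, 0.105, 0] [[290.49550683 125.34184505]]
[-0.125, -0.105, 0] [[300.90909033 305.79268046]]
[0.125, 0.105, 0] [[519.91662102 125.27847042]]
t 5.67 q [-0.01 -0.2   1.95 -0.09  0.87  0.19] F [-0.8  1.1  0.3] w 0.0379
[-0.08  0.1  17.12] [-0.001 -0.     0.   ]
```

View pics/w2.png

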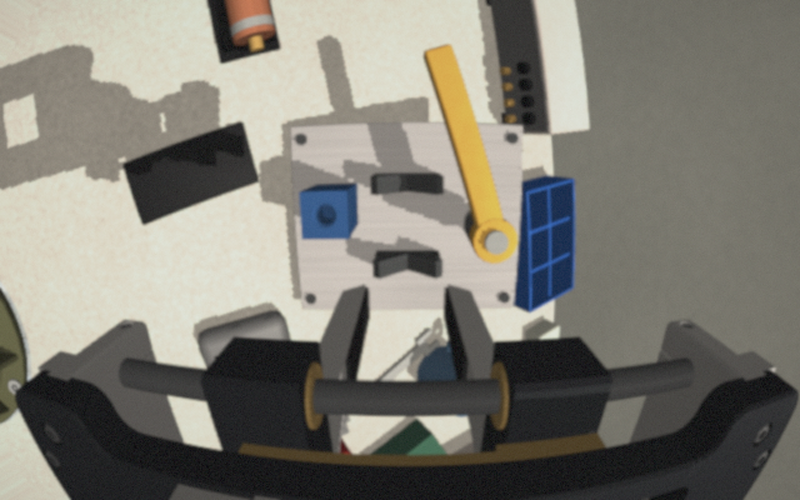

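Camera view: the filter slipped out and still lies in its rest at top left. The grip width of 38 mm agrees. The hole is at (326,214) and the pivot at (495,241), 2–4 px from the fit. I'll refit the bed with this closer view, then go back for the filter and grip it deeper and harder.

```bash
cat >fit.py <<'E'
from h import *
d=pickle.load(open("c0.pkl","rb"));T,S=d["top"],d["side"];W=pickle.load(open("c2.pkl","rb"))
s3,c3=np.sin(.3),np.cos(.3)
bp=np.array([[125,105,0],[125,-105,0],[-125,-105,0],[-125,105,0],[-75,19,70],[75,0,94],[75-170*s3,170*c3,94]])/1e3
tu=tp([(342,33),(535,57),(502,273),(314,250),(395,238),(425,117),(266,139)])
si=[0,1,2,4,5];su=sp([(375,126),(424,274),(190,382),(183,222),(307,154)])
wi=[0,2,3,4,5,6];wu=np.array([(521,123),(303,308),(291,125),(326,214),(495,241),(438,47)])/1.25
def res(p,w8=(3.3,2.5,1.25)):
    r,t=bedT(p);w=r.apply(bp)+t
    return np.r_[w8[0]*(proj(T,w)-tu).ravel(),w8[1]*(proj(S,w[si])-su).ravel(),w8[2]*(proj(W,w[wi])-wu).ravel()]
s=least_squares(res,[.6,0,.1,0],loss='soft_l1');print(s.x,res(s.x).reshape(-1,2).round(1).tolist());np.save("bed.npy",s.x)
r,t=bedT(s.x)
print("seat,hole",r.apply([[0,0,.045],[-.075,.019,.07]])+t)
E
python3 fit.py; python3 - <<'E'
from h import *
rel([[.45,.20,.30],[.4712,.2730,.20]],down(.11))
E
```

```text
[ 0.59964454 -0.00607086  0.08214371 -0.15352943] [[-1.5, -2.9], [2.5, 0.5], [2.0, -2.1], [5.0, -5.9], [-1.8, 1.4], [1.6, -0.7], [-1.9, 1.7], [-0.2, -4.2], [-2.0, -4.1], [-0.4, -5.1], [0.6, 1.8], [1.9, 1.9], [1.5, 2.5], [-1.0, -0.5], [0.2, 0.7], [-1.2, -0.3], [-0.7, -0.9], [-0.5, 0.2]]
seat,hole [[ 0.57740919 -0.00263001  0.12111485]
 [ 0.50377393  0.02799099  0.10526549]]
t 5.67 q [-0.01 -0.2   1.95 -0.09  0.87  0.19] F [-0.8  1.1  0.3] w 0.0379
[ -4.53 -17.94  -8.17] [ 0.068 -0.521 -0.258]
[ -8.69 -25.47   0.99] [ 0.068 -0.521 -0.258]
```

Call:
{"fn": "play_rows", "kwargs": {"steps": [[[0,-4,-6,0,-0.1,-0.05,1],[-1,-8,-8,0.02,-0.2,-0.1,1],[-2,-11,-8,0.03,-0.3,-0.15,1],[-3,-14,-8,0.05,-0.4,-0.2,1],[-4.5,-18,-8,0.07,-0.52,-0.26,1],[-4.5,-18,-8,0.07,-0.52,-0.26,1],[-6,-20.5,-5,0.07,-0.52,-0.26,1],[-7.5,-23,-2,0.07,-0.52,-0.26,1],[-8.7,-25.5,1,0.07,-0.52,-0.26,1],[-8.7,-25.5,1,0.07,-0.52,-0.26,1],[-8.7,-25.5,1,0.07,-0.52,-0.26,1]]], "force": 60}}

```text
time_s: 6.58
ee_pos: [0.4702, 0.2745, 0.1984]
eef_rot: [3.141, 0.002, 0.115]
force: [0.6, 0.4, 0.6]
grip_width: 0.094
```

```bash
python3 - <<'E'
from h import *
from station import ctrl
import cv2
c=ctrl.camera("wrist");pickle.dump(c,open("c3.pkl","wb"));cv2.imwrite("pics/w3.png",cv2.resize(c["frame"][100:400,120:520],None,fx=2,fy=2,interpolation=cv2.INTER_CUBIC))
print(proj(c,[.4712,.273,.045]))
E
```

```text
[[325.7623771  182.47896629]]
```

View pics/w3.png

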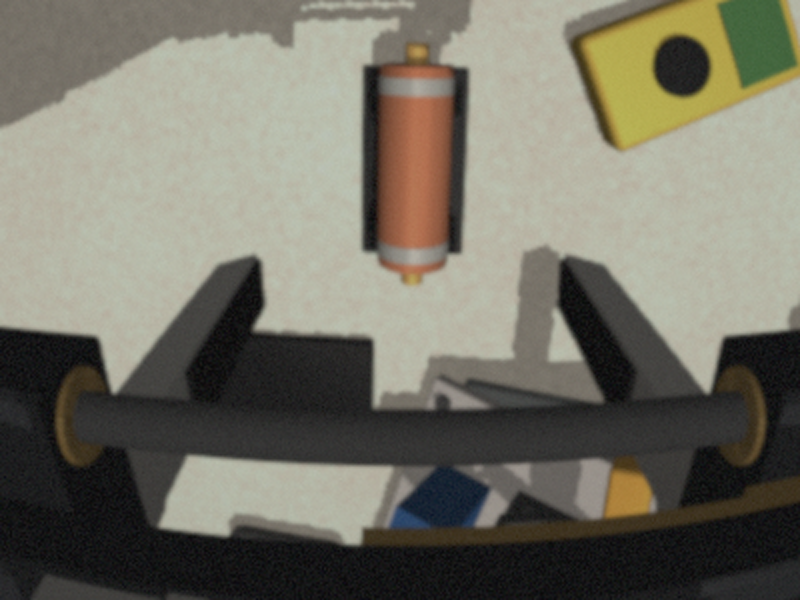

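The filter still lies in its rest, with stub ends at crop positions (418,43) and (412,284).

```bash
python3 - <<'E'
from h import *
c=pickle.load(open("c3.pkl","rb"))
a,b=atz(c,np.array([418,43])/2+[119.75,99.75],.045),atz(c,np.array([412,284])/2+[119.75,99.75],.045);m=(a+b)/2
print(a,b,m,np.linalg.norm(a-b),np.degrees(np.arctan2(*(a-b))))
rel([[*m,.10],[*m,.023]],down(-np.arctan2(*(a-b))))
E
```

```text
[0.46614464 0.34708765] [0.48020957 0.19551885] [0.47317711 0.27130325] 0.15221998560996047 -5.301618159619347
t 6.63 q [0.46 0.26 1.49 0.   1.38 0.35] F [0.7 0.2 0.7] w 0.0945
[ 0.18  0.3  10.03] [-0.001 -0.001  0.021]
[ 0.17  0.31 17.73] [-0.001 -0.001  0.021]
```

Call:
{"fn": "play_rows", "kwargs": {"steps": [[[0.2,0.3,4,0,0,-0.02,1],[0.2,0.3,8,0,0,-0.02,1],[0.2,0.3,11,0,0,-0.02,1],[0.2,0.3,13,0,0,-0.02,1],[0.2,0.3,15,0,0,-0.02,1],[0.2,0.3,16.5,0,0,-0.02,1],[0.2,0.3,17.5,0,0,-0.02,1],[0.2,0.3,17.9,0,0,-0.02,1],[0.2,0.3,17.9,0,0,-0.02,1],[0.2,0.3,17.9,0,0,-0.02,0],[0.2,0.3,17.9,0,0,-0.02,0],[0.2,0.3,17.9,0,0,-0.02,0],[0.2,0.3,17.9,0,0,-0.02,0],[0.2,0.3,17.9,0,0,-0.02,0],[0.2,0.3,17.9,0,0,-0.02,0],[0.2,0.3,17.9,0,0,-0.02,0],[0.2,0.3,17.9,0,0,-0.02,0],[0.2,0.3,17.9,0,0,-0.02,0],[0.2,0.3,17.9,0,0,-0.02,0],[0.2,0.3,17.9,0,0,-0.02,0]]], "force": 45}}

```text
time_s: 8.3
ee_pos: [0.4726, 0.2712, 0.021]
eef_rot: [-3.141, 0.001, 0.134]
force: [-4.5, -1.2, 1.1]
grip_width: 0.0335
```

Call:
{"fn": "play_rows", "kwargs": {"steps": [[[0,0,-0.5,0,0,0,0],[0,0,-1.5,0,0,0,0],[0,0,-2.5,0,0,0,0],[0,0,-4,0,0,0,0],[0,0,-5,0,0,0,0],[0,0,-5,0,0,0,0]]]}}

```text
time_s: 8.8
ee_pos: [0.4739, 0.2718, 0.0739]
eef_rot: [-3.14, -0.004, 0.134]
force: [0.6, 0.4, 0.5]
grip_width: 0.0009
```

```bash
python3 - <<'E'
from h import *
from station import ctrl
import cv2
w=ctrl.camera("wrist");s=ctrl.camera("side");pickle.dump((w,s),open("c4.pkl","wb"))
A=cv2.resize(w["frame"][50:350,200:450],(400,480));B=cv2.resize(s["frame"][110:230,230:330],(400,480),interpolation=cv2.INTER_CUBIC)
cv2.imwrite("pics/w4.png",np.hstack([A,B]))
E
```

```text
(no output)
```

View pics/w4.png

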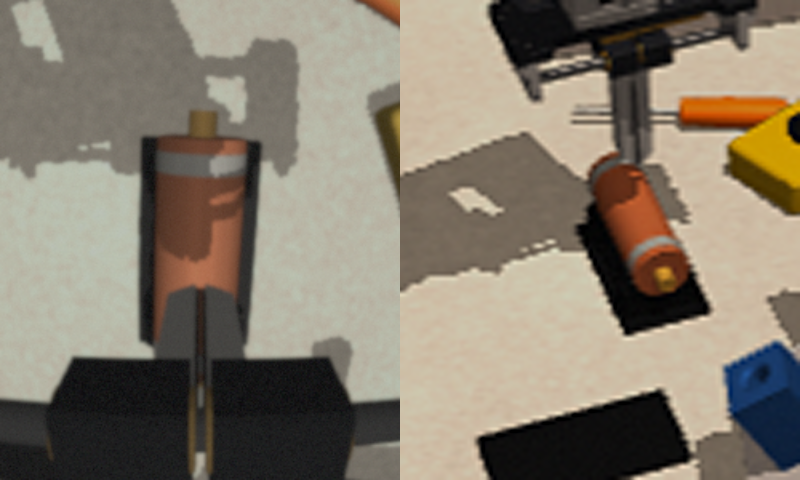

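```bash
python3 - <<'E'
from h import *
from station import ctrl
w,s=pickle.load(open("c4.pkl","rb"));o=ctrl.get_obs();p=np.array(o["ee_pos"]);print(p,o["grip_width"])
v=lambda q:((proj(s,q)-[230,110])*4+[400,0]).round(0).tolist()
vw=lambda q:((proj(w,q)-[200,50])*1.6).round(0).tolist()
y=np.array([-.0925,.9957,0]);m=np.array([.4732,.2713,.045])
print("tcp",v(p),vw(p));
for k in(-.075,-.062,0,.062,.075):print(k,v(m+k*y),vw(m+k*y))
E
```

```text
[0.4728081  0.27128386 0.07140093] 0.0002958437637274298
tcp [[632.0, 193.0]] [[197.0, 277.0]]
-0.075 [[665.0, 282.0]] [[193.0, 384.0]]
-0.062 [[660.0, 271.0]] [[194.0, 365.0]]
0 [[634.0, 220.0]] [[198.0, 260.0]]
0.062 [[610.0, 171.0]] [[203.0, 139.0]]
0.075 [[605.0, 162.0]] [[204.0, 113.0]]
```

```bash
python3 - <<'E'
from h import *
w,s=pickle.load(open("c4.pkl","rb"));f=s["frame"]
for y in range(140,172):print(y,' '.join('%3d,%3d,%3d'%tuple(f[y,x]) for x in range(281,298,2)))
E
```

```text
140  83, 97,109  51, 56, 61  77, 84, 92  56, 60, 65  37, 40, 44  59, 64, 69  79, 91,101  80, 94,105  84, 98,109
141 170,196,214  86, 98,109  73, 79, 86  55, 58, 65  37, 40, 43  59, 64, 70 134,155,172 167,190,210 171,193,211
142 168,192,209  85, 97,106  72, 78, 84  54, 59, 64  53, 57, 62  72, 76, 84 134,153,170 165,189,208 164,188,206
143 165,189,208  84, 96,105  71, 76, 84  61, 67, 73  47, 50, 56  87, 93,100 145,166,180 165,189,206 163,186,205
144 164,188,206  82, 94,104  76, 81, 89  89, 96,105  44, 48, 53  83, 90, 98 145,165,180 164,188,207 162,184,203
145 163,187,206 105,123,136  71, 77, 84  88, 95,104  40, 44, 48  84, 91, 98 142,163,179 160,184,202 159,183,202
146 165,188,206 129,151,168  69, 74, 81  88, 95,104  42, 46, 50  85, 91, 99 141,161,178 162,187,205 160,182,201
147 168,191,209 148,171,188  64, 69, 74  86, 93,101  38, 40, 43  83, 90, 98 136,155,172 164,188,206 166,191,207
148 141,165,189  46, 73,126  63, 67, 72  86, 94,102  33, 35, 38  84, 91, 99 156,179,195 161,183,203 166,190,206
149  16, 37, 87  47, 62, 86  67, 73, 76  88, 95,103  36, 38, 41 104,115,127 165,189,208 156,
[... 1783 characters left out ...]
,179  37, 76,164 132,157,185
166   8, 15, 33  24, 45, 97  33, 62,135  40, 76,161  44, 85,177  45, 89,181  45, 86,179  40, 81,170 109,134,168
167   8, 10, 13  22, 40, 86  31, 59,128  38, 74,157  43, 84,173  44, 86,179  42, 84,178  41, 82,175  55, 85,148
168   3,  3,  1  18, 35, 75  28, 56,119  36, 72,151  40, 81,169  44, 84,179  42, 85,179  48, 87,178  28, 62,146
169   5,  4,  2  11, 21, 47  28, 52,111  35, 68,144  39, 79,165  55, 93,176 103,127,166 145,156,158  95,115,146
170   6,  3,  3  10, 15, 34  24, 47, 99  32, 63,138  37, 75,161 112,131,159 141,153,156 142,154,159 133,144,150
171   5,  5,  7  11, 11, 15  21, 42, 88  29, 59,130 101,117,141 135,147,151 121,139,162  78,105,159  59, 95,171
```

```bash
python3 - <<'E'
from h import *
w4,s=pickle.load(open("c4.pkl","rb"));c3=pickle.load(open("c3.pkl","rb"));c2=pickle.load(open("c2.pkl","rb"))
P2=(np.array([.5016,.0101,.2518]),R.from_euler('xyz',[-3.14,-.524,-.156]))
P3=(np.array([.4702,.2745,.1984]),R.from_euler('xyz',[3.141,.002,.115]))
P4=(np.array([.4728,.2713,.0714]),R.from_euler('xyz',[-3.14,-.004,.134]))
for nm,c,(p,r),hw,sc,of in(("w3",c3,P3,.047,2,[120,100]),("w2",c2,P2,.01885,1.25,[0,0]),("w4",w4,P4,0,1.6,[200,50])):
  for d in(0,.019,.03):
    for y in (-.008,.008):
      print(nm,d,y,[((proj(c,p+r.apply([k*hw,y,-d]))-of)*sc)[0].round(0).tolist() for k in(-1,1)])
E
```

```text
w3 0 -0.008 [[283.0, 226.0], [536.0, 226.0]]
w3 0 0.008 [[286.0, 266.0], [534.0, 266.0]]
w3 0.019 -0.008 [[272.0, 243.0], [547.0, 243.0]]
w3 0.019 0.008 [[276.0, 286.0], [544.0, 286.0]]
w3 0.03 -0.008 [[265.0, 254.0], [554.0, 254.0]]
w3 0.03 0.008 [[269.0, 299.0], [550.0, 299.0]]
w2 0 -0.008 [[374.0, 267.0], [438.0, 267.0]]
w2 0 0.008 [[374.0, 292.0], [437.0, 292.0]]
w2 0.019 -0.008 [[371.0, 277.0], [441.0, 277.0]]
w2 0.019 0.008 [[372.0, 304.0], [440.0, 304.0]]
w2 0.03 -0.008 [[369.0, 284.0], [442.0, 284.0]]
w2 0.03 0.008 [[370.0, 313.0], [441.0, 313.0]]
w4 0 -0.008 [[197.0, 260.0], [197.0, 260.0]]
w4 0 0.008 [[197.0, 293.0], [197.0, 293.0]]
w4 0.019 -0.008 [[197.0, 274.0], [197.0, 274.0]]
w4 0.019 0.008 [[197.0, 308.0], [197.0, 308.0]]
w4 0.03 -0.008 [[197.0, 283.0], [197.0, 283.0]]
w4 0.03 0.008 [[197.0, 319.0], [197.0, 319.0]]
```

The pictures (side row 151 where 158 was expected, and the wrist views) put the fingertips about 30 mm behind the reported TCP along the tool axis. So both grips were too high. I'll open and go deeper, watching the force.

Call:
{"fn": "play_rows", "kwargs": {"steps": [[[0,0,-0.5,0,0,0.04,1],[0,0,-0.5,0,0,0.04,1],[0,0,-0.5,0,0,0.04,1],[0,0,-0.5,0,0,0.04,1],[0,0,-0.5,0,0,0.04,1],[0,0,-0.5,0,0,0.04,1],[0,0,1.5,0,0,0.04,1],[0,0,3,0,0,0.04,1],[0,0,4.5,0,0,0.04,1],[0,0,5,0,0,0.04,1],[0,0,5.4,0,0,0.04,1],[0,0,5.8,0,0,0.04,1],[0,0,6.1,0,0,0.04,1],[0,0,6.1,0,0,0.04,1]]]}}

```text
time_s: 10.07
ee_pos: [0.4728, 0.2713, 0.0103]
eef_rot: [-3.141, -0.0, 0.094]
force: [-0.3, 0.3, -0.0]
grip_width: 0.0903
```

Call:
{"fn": "play_rows", "kwargs": {"steps": [[[0,0,0.3,0,0,0,1],[0,0,0.6,0,0,0,1],[0,0,0.9,0,0,0,1],[0,0,0.9,0,0,0,1]]]}}

```text
time_s: 10.4
ee_pos: [0.4726, 0.2712, 0.0008]
eef_rot: [-3.141, 0.0, 0.094]
force: [-0.5, 0.2, -0.9]
grip_width: 0.0944
```

Call:
{"fn": "play_rows", "kwargs": {"steps": [[[0,0,0.3,0,0,0,1],[0,0,0.7,0,0,0,1],[0,0,0.7,0,0,0,0.2],[0,0,0.7,0,0,0,0.2],[0,0,0.7,0,0,0,0.2],[0,0,0.7,0,0,0,0.2],[0,0,0.7,0,0,0,0.2],[0,0,0.7,0,0,0,0.2],[0,0,0.7,0,0,0,0.2],[0,0,0.7,0,0,0,0.2],[0,0,0.7,0,0,0,0.2]]], "force": 40}}

```text
time_s: 11.32
ee_pos: [0.4724, 0.2712, -0.0062]
eef_rot: [-3.141, 0.001, 0.094]
force: [-1.4, 0.4, 1.6]
grip_width: 0.0432
```

Call:
{"fn": "play_rows", "kwargs": {"steps": [[[0,0,-0.3,0,0,0,0.2],[0,0,-0.8,0,0,0,0.2],[0,0,-1.5,0,0,0,0.2],[0,0,-2.5,0,0,0,0.2],[0,0,-4,0,0,0,0.2],[0,0,-5,0,0,0,0.2],[0,0,-5,0,0,0,0.2]]]}}

```text
time_s: 11.9
ee_pos: [0.4737, 0.2718, 0.0466]
eef_rot: [-3.14, -0.003, 0.094]
force: [-0.4, -0.3, -4.7]
grip_width: 0.043
```

The filter is held: the width is steady at 43 mm and the load is 4.7 N. Its axis lies 51 mm behind the reported TCP.

```bash
python3 - <<'E'
from h import *
r,t=bed();Q=r*R.from_euler('x',np.pi)
rel(r.apply([[0,0,.12],[0,0,.03],[0,0,-.006]])+t,Q)
E
```

```text
t 11.9 q [0.45 0.42 1.66 0.   1.05 0.36] F [-0.4 -0.3 -4.7] w 0.043
[  4.17  27.35 -13.98] [-0.067  0.518  0.241]
[ 8.51 28.47 -6.18] [-0.067  0.518  0.241]
[10.24 28.91 -3.05] [-0.067  0.518  0.241]
```

Call:
{"fn": "play_rows", "kwargs": {"steps": [[[0,0,-3,0,0,0,0.2],[0,0,-6,0,0,0,0.2],[0,0,-9.5,0,0,0,0.2],[0,0,-13,0,0,0,0.2],[0,0,-16,0,0,0,0.2],[0,1.5,-17.5,0,0,0,0.2],[0,4,-18,-0.01,0.08,0.04,0.2],[0.5,7,-18,-0.02,0.16,0.08,0.2],[1,10,-18,-0.03,0.24,0.12,0.2],[1.5,13,-18,-0.04,0.32,0.16,0.2],[2,16,-18,-0.05,0.4,0.2,0.2],[2.5,19,-17.5,-0.06,0.46,0.22,0.2],[3,22,-17,-0.067,0.518,0.241,0.2],[3.5,24.5,-16,-0.067,0.518,0.241,0.2],[4,26.5,-15,-0.067,0.518,0.241,0.2],[4.2,27.4,-14,-0.067,0.518,0.241,0.2],[4.2,27.4,-14,-0.067,0.518,0.241,0.2],[4.2,27.4,-14,-0.067,0.518,0.241,0.2]]]}}

```text
time_s: 13.4
ee_pos: [0.5402, 0.0024, 0.1856]
eef_rot: [3.141, -0.522, -0.155]
force: [-0.4, -0.2, -3.9]
grip_width: 0.043
```

```bash
python3 - <<'E'
from h import *
from station import ctrl
import cv2
c=ctrl.camera("wrist");s=ctrl.camera("side");pickle.dump((c,s),open("c5.pkl","wb"))
A=cv2.resize(c["frame"][60:340,200:480],(500,500),interpolation=cv2.INTER_CUBIC);B=cv2.resize(s["frame"][130:290,300:420],(300,400),interpolation=cv2.INTER_CUBIC)
I=np.zeros((500,800,3),np.uint8);I[:,:500]=A;I[:400,500:]=B;cv2.imwrite("pics/w5.png",I)
r,t=bed();Q=r*R.from_euler('x',np.pi)
k=500/280
for b in ([-.075,.019,.07],[.075,0,.094],[-.125,.105,0],[-.125,-.105,0],[.125,.105,0]):print(b,(proj(c,r.apply(b)+t)-[200,60])*k)
o=ctrl.get_obs();p=np.array(o["ee_pos"]);q=R.from_euler('xyz',o["eef_rot"])
for y in(-.075,.075): print("stub",(proj(c,p+q.apply([0,y,-.051]))-[200,60])*k,(proj(s,p+q.apply([0,y,-.051]))-[300,130])*2.5+[500,0])
rel(r.apply([[0,0,.03],[0,0,-.006]])+t,Q)
E
```

```text
[-0.075, 0.019, 0.07] [[ 74.20028896 220.89412785]]
[0.075, 0, 0.094] [[382.3946959  271.23084576]]
[-0.125, 0.105, 0] [[22.92187132 63.98379407]]
[-0.125, -0.105, 0] [[ 46.73192451 372.33160984]]
[0.125, 0.105, 0] [[423.80259683  63.85758322]]
stub [[224.38986358 106.23059169]] [[553.41684182  57.72453367]]
stub [[224.3389438 514.0996924]] [[571.04498606 158.89140919]]
t 13.5 q [-0.03 -0.04  1.96 -0.1   0.7   0.19] F [-0.8  0.5 -3.4] w 0.0431
[-0.06  0.02  9.04] [-0. -0.  0.]
[-0.06  0.02 12.64] [-0. -0.  0.]
```

View pics/w5.png

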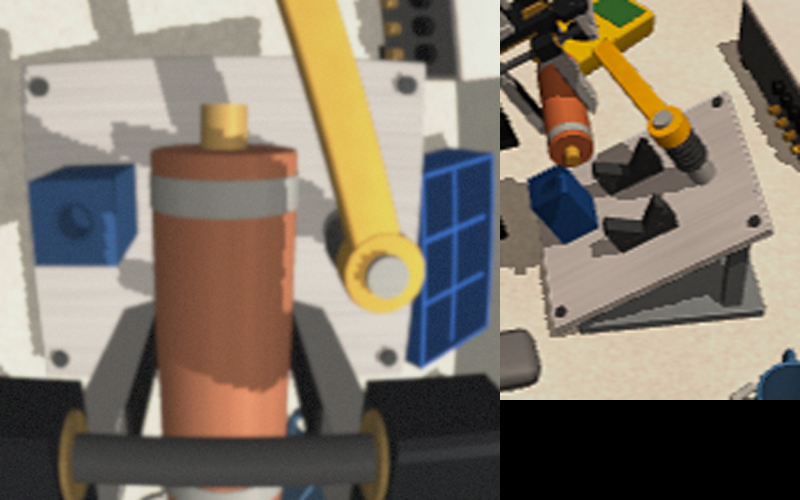

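The stub is at (224,104), where I predicted it. The hole at (77,220) and pivot at (389,276) suggest the bed is about 2 mm further up. I'll refit with this close view.

```bash
cat >>fit.py <<'E'
V=pickle.load(open("c5.pkl","rb"))[0];k=500/280
vi=[0,3,4,5];vu=np.array([(425,62),(24,66),(77,220),(389,276)])/k+[200,60]
def res2(p):
    r,t=bedT(p);w=r.apply(bp)+t
    return np.r_[res(p),1.5*(proj(V,w[vi])-vu).ravel()]
s=least_squares(res2,s.x,loss='soft_l1');print(s.x,res2(s.x).reshape(-1,2).round(1)[12:].tolist());np.save("bed.npy",s.x)
E
python3 fit.py; python3 - <<'E'
from h import *
r,t=bed();Q=r*R.from_euler('x',np.pi)
rel(r.apply([[0,0,.03],[0,0,-.006]])+t,Q)
E
```

```text
[ 0.59964454 -0.00607086  0.08214371 -0.15352943] [[-1.5, -2.9], [2.5, 0.5], [2.0, -2.1], [5.0, -5.9], [-1.8, 1.4], [1.6, -0.7], [-1.9, 1.7], [-0.2, -4.2], [-2.0, -4.1], [-0.4, -5.1], [0.6, 1.8], [1.9, 1.9], [1.5, 2.5], [-1.0, -0.5], [0.2, 0.7], [-1.2, -0.3], [-0.7, -0.9], [-0.5, 0.2]]
seat,hole [[ 0.57740919 -0.00263001  0.12111485]
 [ 0.50377393  0.02799099  0.10526549]]
[ 0.59978902 -0.00613988  0.08313037 -0.15255487] [[2.2, 2.5], [-0.6, -0.1], [0.4, 0.7], [-0.8, 0.0], [0.2, -0.7], [0.2, 0.1], [0.0, 1.5], [-0.6, -1.6], [-1.7, 1.3], [-4.1, -3.6]]
t 13.5 q [-0.03 -0.04  1.96 -0.1   0.7   0.19] F [-0.8  0.5 -3.4] w 0.0431
[0.   0.03 8.96] [ 0. -0. -0.]
[ 0.    0.03 12.56] [ 0. -0. -0.]
```

Call:
{"fn": "play_rows", "kwargs": {"steps": [[[0,0,2,0,0,0,0.2],[0,0,4,0,0,0,0.2],[0,0,6,0,0,0,0.2],[0,0,7.5,0,0,0,0.2],[0,0,9,0,0,0,0.2],[0,0,10,0,0,0,0.2],[0,0,10.8,0,0,0,0.2],[0,0,11.4,0,0,0,0.2],[0,0,11.7,0,0,0,0.2],[0,0,11.7,0,0,0,0.2]]]}}

```text
time_s: 14.33
ee_pos: [0.5986, -0.0055, 0.0853]
eef_rot: [3.142, -0.524, -0.153]
force: [-0.6, 0.9, -4.8]
grip_width: 0.0434
```

Call:
{"fn": "play_rows", "kwargs": {"steps": [[[0,0,0.2,0,0,0,0.2],[0,0,0.4,0,0,0,0.2],[0,0,0.5,0,0,0,0.2],[0,0,0.5,0,0,0,0.2]]]}}

```text
time_s: 14.67
ee_pos: [0.601, -0.0059, 0.0814]
eef_rot: [3.142, -0.524, -0.153]
force: [-5.1, 0.5, -1.1]
grip_width: 0.0434
```

Call:
{"fn": "play_rows", "kwargs": {"steps": [[[-0.05,0,0.1,0,0,0,0.2],[-0.05,0,0.2,0,0,0,0.2],[-0.05,0,0.2,0,0,0,0.2]]]}}

```text
time_s: 14.92
ee_pos: [0.6011, -0.0058, 0.0804]
eef_rot: [3.141, -0.524, -0.153]
force: [-19.8, 2.2, 13.5]
grip_width: 0.0431
```

Call:
{"fn": "play_rows", "kwargs": {"steps": [[[0,0,-0.15,0,0,0,0.2],[0,0,-0.15,0,0,0,0.2],[0,0,-0.15,0,0,0,0.5],[0,0,-0.15,0,0,0,0.55],[0,0,-0.15,0,0,0,0.6],[0,0,-0.15,0,0,0,0.65],[0,0,-0.15,0,0,0,0.65],[0,0,-0.15,0,0,0,0.65],[0,0,-1,0,0,0,0.65],[0,0,-2,0,0,0,0.65],[0,0,-4,0,0,0,0.65],[0,0,-7,0,0,0,0.65],[0,0,-10,0,0,0,0.65],[0,0,-13,0,0,0,0.65],[0,0,-16,0,0,0,0.65],[0,0,-18,0,0,0,0.65],[0,0,-18,0,0,0,0.65]]]}}

```text
time_s: 16.33
ee_pos: [0.5119, 0.0083, 0.2414]
eef_rot: [-3.141, -0.531, -0.153]
force: [0.2, 0.1, 0.5]
grip_width: 0.0611
```

```bash
python3 - <<'E'
from h import *
from station import ctrl
import cv2
c=ctrl.camera("wrist");pickle.dump(c,open("c6.pkl","wb"));f=c["frame"]
r,t=bed()
for b in([0,.075,.045],[0,-.075,.045],[0,.062,.067],[0,-.062,.067],[0,0,.067],[-.022,.04,.045],[.022,.04,.045]):
    u=proj(c,r.apply(b)+t)[0];print(b,u.round(1))
b,g,rr=[f[...,i].astype(int) for i in range(3)];m=(rr>100)&(rr>1.5*g)&(g>1.5*b)
m[:60]=0;n,l,st,ce=cv2.connectedComponentsWithStats(m.astype(np.uint8));print([ (x.tolist(),y.round(1).tolist()) for x,y in zip(st,ce) if x[4]>80])
pin=[.4515,-.2575];rel([[.42,-.1,.30],[*pin,.25],[*pin,.1]],down(-1.6))
E
```

```text
[0, 0.075, 0.045] [322.  120.3]
[0, -0.075, 0.045] [322.2 244.5]
[0, 0.062, 0.067] [322.  132.6]
[0, -0.062, 0.067] [322.2 241.7]
[0, 0, 0.067] [322.1 189.4]
[-0.022, 0.04, 0.045] [302.8 151. ]
[0.022, 0.04, 0.045] [341.3 151. ]
[([0, 0, 640, 400, 256000], [319.5, 199.5])]
t 16.38 q [-0.01 -0.16  1.95 -0.09  0.83  0.18] F [ 0.6 -0.  -0.1] w 0.0609
[-3.35 12.08 -9.04] [-0.382 -0.432  1.411]
[-1.12 27.17 -1.95] [-0.382 -0.432  1.411]
[-8.68 27.18 11.  ] [-0.382 -0.432  1.411]
```

```bash
python3 - <<'E'
from h import *
import cv2
c=pickle.load(open("c6.pkl","rb"));h=cv2.cvtColor(c["frame"],cv2.COLOR_BGR2HSV)
print(h[130:245:8,322].tolist())
m=cv2.inRange(h,(3,110,60),(16,255,255));n,l,st,ce=cv2.connectedComponentsWithStats(m);print([ (x.tolist(),y.round(1).tolist()) for x,y in zip(st,ce) if x[4]>100])
E
```

```text
[[14, 138, 140], [13, 40, 186], [13, 49, 187], [10, 142, 196], [10, 139, 196], [10, 139, 198], [10, 140, 201], [10, 138, 199], [10, 141, 199], [10, 141, 201], [10, 140, 200], [9, 138, 199], [10, 116, 194], [17, 30, 177], [20, 135, 212]]
[([0, 0, 640, 400, 252816], [319.5, 199.6]), ([303, 130, 36, 7, 205], [321.0, 133.2]), ([303, 147, 38, 80, 2807], [321.5, 186.1]), ([307, 234, 31, 8, 101], [322.5, 237.5])]
```

The filter is seated: the copper spans columns 303–340, as predicted, and is about 2 mm off centre along its length. Next, the pin.

Call:
{"fn": "play_rows", "kwargs": {"steps": [[[-1.5,2,-5,-0.05,-0.06,0.12,0.65],[-2,5,-8,-0.08,-0.1,0.24,0.65],[-3.3,12,-9,-0.12,-0.13,0.4,0.65],[-3.3,12,-9,-0.16,-0.18,0.55,0.65],[-3.3,12,-9,-0.2,-0.22,0.7,0.65],[-3,15,-8,-0.24,-0.27,0.85,0.65],[-2.5,18,-6,-0.28,-0.32,1,0.65],[-2,21,-5,-0.32,-0.36,1.15,0.65],[-1.5,24,-3.5,-0.36,-0.4,1.3,0.65],[-1.1,27.2,-2,-0.382,-0.432,1.411,0.65],[-1.1,27.2,-2,-0.382,-0.432,1.411,0.65],[-1.1,27.2,-2,-0.382,-0.432,1.411,0.65],[-1.1,27.2,-2,-0.382,-0.432,1.411,0.65],[-1.1,27.2,-2,-0.382,-0.432,1.411,0.65],[-1.1,27.2,-2,-0.382,-0.432,1.411,0.65],[-1.1,27.2,-2,-0.382,-0.432,1.411,0.65]]]}}

```text
time_s: 17.72
ee_pos: [0.4513, -0.2574, 0.2505]
eef_rot: [-3.14, -0.001, -1.597]
force: [0.8, 0.6, -0.9]
grip_width: 0.0612
```

```bash
python3 - <<'E'
from h import *
from station import ctrl
import cv2
c=ctrl.camera("wrist");pickle.dump(c,open("c7.pkl","wb"));h=cv2.cvtColor(c["frame"],cv2.COLOR_BGR2HSV)
for zz in(.068,.113):print(proj(c,[.4515,-.2575,zz]))
m=cv2.inRange(h,(0,170,60),(5,255,255))|cv2.inRange(h,(175,170,60),(180,255,255));n,l,st,ce=cv2.connectedComponentsWithStats(m);print([ (x.tolist(),y.round(1).tolist()) for x,y in zip(st,ce) if x[4]>40])
u,v=proj(c,[.4515,-.2575,.1])[0].astype(int)
cv2.imwrite("pics/w7.png",cv2.resize(c["frame"][max(0,v-80):v+80,u-100:u+100],None,fx=3.5,fy=3.5,interpolation=cv2.INTER_CUBIC));print(u,v)
rel([[.4515,-.2575,.10]],down(-1.6))
E
```

```text
[[325.62788808 176.03592594]]
[[325.74809845 183.17771254]]
[([0, 0, 640, 400, 255590], [319.5, 199.5]), ([317, 168, 21, 25, 410], [326.8, 180.4])]
325 180
t 17.77 q [-0.59  0.18  1.48  0.    1.48  1.01] F [ 0.1 -0.6  0.2] w 0.0611
[1.000e-02 0.000e+00 1.507e+01] [-0.001 -0.001  0.003]
```

View pics/w7.png

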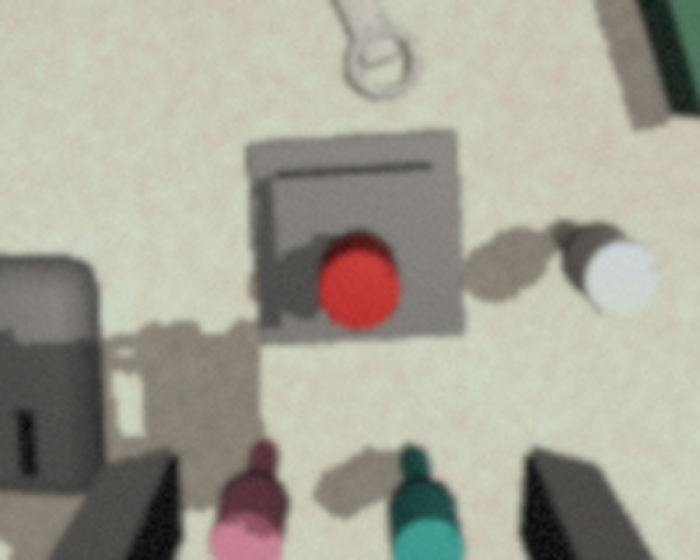

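The red handle's top is centred at full-image (327.5,183), 2 mm from where I expected it. I'll descend and grip.

Call:
{"fn": "play_rows", "kwargs": {"steps": [[[0.2,0,4,0,0,0,0.65],[0.2,0,8,0,0,0,0.65],[0.2,0,12,0,0,0,0.65],[0.2,0,15,0,0,0,0.65],[0.2,0,17,0,0,0,0.65],[0.2,0,18.5,0,0,0,0.65],[0.2,0,19.8,0,0,0,0.65],[0.2,0,20.6,0,0,0,0.65],[0.2,0,20.7,0,0,0,0.65],[0.2,0,20.7,0,0,0,0.05],[0.2,0,20.7,0,0,0,0.05],[0.2,0,20.7,0,0,0,0.05],[0.2,0,20.7,0,0,0,0.05],[0.2,0,20.7,0,0,0,0.05],[0.2,0,20.7,0,0,0,0.05],[0.2,0,20.7,0,0,0,0.05],[0.2,0,20.7,0,0,0,0.05],[0.2,0,20.7,0,0,0,0.05]]], "force": 45}}

```text
time_s: 19.27
ee_pos: [0.4517, -0.2596, 0.044]
eef_rot: [-3.14, -0.001, -1.597]
force: [-0.2, 0.5, 2.8]
grip_width: 0.027
```

The pin is gripped at 27 mm, with its tip 36 mm ahead of the reported TCP. I'll lift it and check the load.

Call:
{"fn": "play_rows", "kwargs": {"steps": [[[0,0,-0.5,0,0,0,0.05],[0,0,-1.5,0,0,0,0.05],[0,0,-3,0,0,0,0.05],[0,0,-5,0,0,0,0.05],[0,0,-8,0,0,0,0.05],[0,0,-12,0,0,0,0.05],[0,0,-16,0,0,0,0.05],[0,0,-20,0,0,0,0.05],[0,0,-24,0,0,0,0.05],[0,0,-25,0,0,0,0.05],[0,0,-25,0,0,0,0.05]]]}}

```text
time_s: 20.18
ee_pos: [0.4518, -0.2597, 0.2975]
eef_rot: [-3.135, -0.004, -1.597]
force: [-0.5, 0.3, -0.7]
grip_width: 0.0274
```

```bash
cat >>h.py <<'E'
def Qpin(r):
    M=r.as_matrix();return R.from_matrix(np.c_[-M[:,1],-M[:,0],-M[:,2]])
def swing(th,n=.019,l=.150):
    f=.3+th;return np.array([.075-l*np.sin(f)+n*np.cos(f),l*np.cos(f)+n*np.sin(f),0])
E
python3 - <<'E'
from h import *
r,t=bed();print(swing(0,.032))
rel(r.apply([swing(0,.032)+[0,0,.21],swing(0,.032)+[0,0,.11]])+t,Qpin(r))
E
```

```text
[0.06124274 0.15275712 0.        ]
t 20.18 q [-0.59  0.16  1.39  0.    1.58  1.01] F [-0.5  0.3 -0.7] w 0.0274
[-41.54 -10.89   0.1 ] [0.516 0.03  0.124]
[-40.95 -15.8    8.79] [0.516 0.03  0.124]
```

Call:
{"fn": "play_rows", "kwargs": {"steps": [[[-2,0,-1,0,0,0,0.05],[-5,0,-2,0,0,0,0.05],[-9,-1,-3,0.06,0,0.02,0.05],[-13,-2,-3,0.12,0,0.03,0.05],[-17,-3,-3,0.18,0.01,0.05,0.05],[-21,-4,-3,0.24,0.01,0.06,0.05],[-25,-5,-3,0.3,0.02,0.08,0.05],[-29,-6.5,-3,0.36,0.02,0.09,0.05],[-33,-8,-2,0.42,0.03,0.1,0.05],[-37,-9.5,-1,0.48,0.03,0.12,0.05],[-40,-10.5,0,0.516,0.03,0.124,0.05],[-41.5,-10.9,0.1,0.516,0.03,0.124,0.05],[-41.5,-10.9,0.1,0.516,0.03,0.124,0.05],[-41.5,-10.9,0.1,0.516,0.03,0.124,0.05]]]}}

```text
time_s: 21.35
ee_pos: [0.571, 0.1528, 0.2933]
eef_rot: [-2.621, -0.002, -1.721]
force: [-0.2, -0.1, -0.3]
grip_width: 0.0273
```

```bash
python3 - <<'E'
from h import *
from station import ctrl
import cv2
r,t=bed()
rel(r.apply([swing(0,.032)+[0,0,.111]])+t,Qpin(r))
s=ctrl.camera("side");o=ctrl.get_obs();p=np.array(o["ee_pos"]);q=R.from_euler('xyz',o["eef_rot"])
u=proj(s,p+q.apply([0,0,.036]))[0];g=proj(s,p+q.apply([0,0,-.048]))[0]
print("tip pred",u,"grip",g)
f=s["frame"];h=cv2.cvtColor(f,cv2.COLOR_BGR2HSV)
x0,y0=(u-[45,60]).astype(int);cv2.imwrite("pics/s8.png",cv2.resize(f[y0:y0+100,x0:x0+120],None,fx=5,fy=5,interpolation=cv2.INTER_CUBIC));print(x0,y0,(u-[x0,y0])*5,(g-[x0,y0])*5)
E
```

```text
t 21.35 q [ 0.32  0.03  1.64 -0.27  1.01  2.13] F [-0.2 -0.1 -0.3] w 0.0273
[-0.01 -0.21  9.74] [ 0.003 -0.001  0.003]
tip pred [337.30846486 123.75389881] grip [321.29735518 101.35551987]
292 63 [226.54232429 303.76949405] [146.48677592 191.77759935]
```

View pics/s8.png

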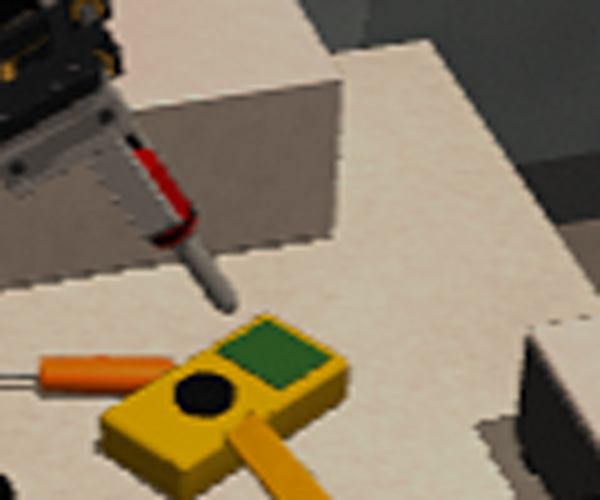

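The tip is seen at (230,308) against a prediction of (227,304), so the pin is straight and located. I'll lower it behind the keeper arm.

Call:
{"fn": "play_rows", "kwargs": {"steps": [[[0,-0.2,3,0,0,0,0.05],[0,-0.2,6,0,0,0,0.05],[0,-0.2,8,0,0,0,0.05],[0,-0.2,9.2,0,0,0,0.05],[0,-0.2,9.6,0,0,0,0.05],[0,-0.2,9.65,0,0,0,0.05],[0,-0.2,9.65,0,0,0,0.05]]], "force": 55}}

```text
time_s: 21.98
ee_pos: [0.6205, 0.144, 0.2126]
eef_rot: [-2.619, -0.001, -1.723]
force: [0.2, -0.1, -1.2]
grip_width: 0.0273
```

```bash
python3 - <<'E'
from h import *
r,t=bed()
rel(r.apply([swing(0.0,.024)+[0,0,.112]]+[swing(a)+[0,0,.112] for a in np.linspace(.1,1.27,14)])+t,Qpin(r))
E
```

```text
t 21.98 q [ 0.27  0.18  1.66 -0.28  0.83  2.13] F [ 0.2 -0.1 -1.2] w 0.0273
[0.12 0.91 0.14] [ 0.001 -0.001  0.001]
[0.6  2.86 0.14] [ 0.001 -0.001  0.001]
[1.02 4.16 0.14] [ 0.001 -0.001  0.001]
[1.56 5.4  0.14] [ 0.001 -0.001  0.001]
[2.21 6.6  0.14] [ 0.001 -0.001  0.001]
[2.97 7.73 0.15] [ 0.001 -0.001  0.001]
[3.82 8.79 0.15] [ 0.001 -0.001  0.001]
[4.77 9.77 0.15] [ 0.001 -0.001  0.001]
[ 5.8  10.66  0.15] [ 0.001 -0.001  0.001]
[ 6.9  11.45  0.15] [ 0.001 -0.001  0.001]
[ 8.08 12.14  0.15] [ 0.001 -0.001  0.001]
[ 9.3  12.72  0.16] [ 0.001 -0.001  0.001]
[10.58 13.19  0.16] [ 0.001 -0.001  0.001]
[11.89 13.55  0.16] [ 0.001 -0.001  0.001]
[13.24 13.78  0.16] [ 0.001 -0.001  0.001]
```

Call:
{"fn": "play_rows", "kwargs": {"steps": [[[0.1,0.9,0.1,0,0,0,0.05],[0.35,1.9,0.1,0,0,0,0.05],[0.6,2.86,0.1,0,0,0,0.05],[1.02,4.16,0.1,0,0,0,0.05],[1.56,5.4,0.1,0,0,0,0.05],[2.21,6.6,0.1,0,0,0,0.05],[2.21,6.6,0.1,0,0,0,0.05]]]}}

```text
time_s: 22.57
ee_pos: [0.56, 0.1306, 0.1798]
eef_rot: [-2.618, -0.0, -1.723]
force: [1.0, 0.6, -2.2]
grip_width: 0.0271
```

Call:
{"fn": "play_rows", "kwargs": {"steps": [[[0.76,1.13,0,0,0,0,0.05],[1.61,2.19,0,0,0,0,0.05],[2.56,3.17,0,0,0,0,0.05],[3.59,4.06,0,0,0,0,0.05],[4.69,4.85,0,0,0,0,0.05],[5.87,5.54,0,0,0,0,0.05],[7.09,6.12,0,0,0,0,0.05],[8.37,6.59,0,0,0,0,0.05],[9.68,6.95,0,0,0,0,0.05],[10.6,7.12,0,0,0,0,0.05],[11.03,7.18,0,0,0,0,0.05],[11.03,7.18,0,0,0,0,0.05]]]}}

```text
time_s: 23.57
ee_pos: [0.4827, 0.0307, 0.1454]
eef_rot: [-2.615, 0.001, -1.723]
force: [0.8, 3.7, 0.8]
grip_width: 0.0274
```

```bash
python3 - <<'E'
from h import *
from station import ctrl
import cv2
r,t=bed()
rel(r.apply([[-.075,.019,.112],[-.075,.019,.076]])+t,Qpin(r))
s=ctrl.camera("side");pickle.dump(s,open("c9.pkl","wb"));h=cv2.cvtColor(s["frame"],cv2.COLOR_BGR2HSV)
o=ctrl.get_obs();print(r.inv().apply(o["force"]))
m=cv2.inRange(h,(17,180,100),(27,255,255));n,l,st,ce=cv2.connectedComponentsWithStats(m);print([x.tolist() for x in st[1:] if x[4]>30])
for b in([-.095,0,.084],[.075,0,.094],[-.02,0,.084]):print(proj(s,r.apply(b)+t))
p=np.array(o["ee_pos"]);q=R.from_euler('xyz',o["eef_rot"]);print("tip",proj(s,p+q.apply([0,0,.036])),"hole",proj(s,r.apply([-.075,.019,.07])+t))
E
```

```text
t 23.57 q [ 0.05 -0.12  2.14 -0.18  0.61  1.9 ] F [0.8 3.7 0.8] w 0.0274
[-0.03  0.11  0.26] [-0.003  0.    -0.   ]
[-0.03  0.12  3.86] [-0.003  0.    -0.   ]
[ 0.46857756  3.53484056 -0.04554137]
[[312, 126, 49, 37, 677], [309, 172, 67, 41, 749]]
[[310.10542761 208.7401881 ]]
[[365.65527128 177.89766815]]
[[334.89935245 196.42941333]]
tip [[317.27776873 201.4503517 ]] hole [[318.5871983  203.41459192]]
```

The keeper is at the lock post and pushes on the pin with 3.5 N along bed +y, as expected. Now a gradual insertion.

Call:
{"fn": "play_rows", "kwargs": {"steps": [[[-0.05,0.08,0.2,0,0,0,0.05],[-0.05,0.08,0.4,0,0,0,0.05],[-0.05,0.08,0.6,0,0,0,0.05],[-0.05,0.08,0.8,0,0,0,0.05],[-0.05,0.08,1,0,0,0,0.05],[-0.05,0.08,1.1,0,0,0,0.05],[-0.05,0.08,1.1,0,0,0,0.05]]]}}

```text
time_s: 24.2
ee_pos: [0.4874, 0.0308, 0.1347]
eef_rot: [-2.617, 0.0, -1.723]
force: [1.1, 2.7, -2.5]
grip_width: 0.0272
```

Call:
{"fn": "play_rows", "kwargs": {"steps": [[[0,0,0.2,0,0,0,0.05],[0,0,0.4,0,0,0,0.05],[0,0,0.6,0,0,0,0.05],[0,0,0.8,0,0,0,0.05],[0,0,0.8,0,0,0,0.05]]]}}

```text
time_s: 24.62
ee_pos: [0.4912, 0.0301, 0.1272]
eef_rot: [-2.617, -0.0, -1.723]
force: [1.7, 1.2, -4.2]
grip_width: 0.0273
```

```bash
python3 - <<'E'
from h import *
from station import ctrl
r,t=bed();o=ctrl.get_obs();print("F bed",r.inv().apply(o["force"]),"M tool",R.from_euler('xyz',o["eef_rot"]).inv().apply(o["moment"]),"tcp bed",r.inv().apply(np.array(o["ee_pos"])-t))
E
```

```text
F bed [-0.7858969   1.43362399 -4.42017507] M tool [-0.45728177 -0.36240031  0.00473898] tcp bed [-0.07563771  0.01928624  0.09457353]
```

Call:
{"fn": "play_rows", "kwargs": {"steps": [[[0,0,0.2,0,0,0,0.05],[0,0,0.4,0,0,0,0.05],[0,0,0.6,0,0,0,0.05],[0,0,0.8,0,0,0,0.05],[0,0,0.8,0,0,0,0.05]]]}}

```text
time_s: 25.03
ee_pos: [0.4953, 0.0294, 0.1199]
eef_rot: [-2.618, -0.0, -1.723]
force: [1.4, 1.8, -2.9]
grip_width: 0.0274
```

```bash
python3 - <<'E'
from h import *
from station import ctrl
r,t=bed();o=ctrl.get_obs();print("F bed",r.inv().apply(o["force"]),"M tool",R.from_euler('xyz',o["eef_rot"]).inv().apply(o["moment"]),"tcp bed",r.inv().apply(np.array(o["ee_pos"])-t))
E
```

```text
F bed [-0.47754235  1.99074829 -3.08244461] M tool [-0.2997234  -0.47726485  0.04151202] tcp bed [-0.07575648  0.01927377  0.08619955]
```

Call:
{"fn": "play_rows", "kwargs": {"steps": [[[0,0,0.2,0,0,0,0.05],[0,0,0.4,0,0,0,0.05],[0,0,0.6,0,0,0,0.05],[0,0,0.8,0,0,0,0.05],[0,0,0.8,0,0,0,0.05]]]}}

```text
time_s: 25.45
ee_pos: [0.4995, 0.0288, 0.1136]
eef_rot: [-2.617, -0.0, -1.724]
force: [-12.0, 2.6, 14.0]
grip_width: 0.027
```

Call:
{"fn": "play_rows", "kwargs": {"steps": [[[0,0,0.1,0,0,0,0.05],[0,0,0.2,0,0,0,0.05],[0,0,0.2,0,0,0,0.05]]]}}

```text
time_s: 25.7
ee_pos: [0.5009, 0.0286, 0.1137]
eef_rot: [-2.615, -0.0, -1.724]
force: [-28.3, 0.9, 33.0]
grip_width: 0.0271
```

```bash
python3 - <<'E'
from h import *
from station import ctrl
import cv2
r,t=bed();o=ctrl.get_obs();print("F bed",r.inv().apply(o["force"]),"tcp bed",r.inv().apply(np.array(o["ee_pos"])-t))
s=ctrl.camera("side");pickle.dump(s,open("c10.pkl","wb"))
h=cv2.cvtColor(s["frame"],cv2.COLOR_BGR2HSV);m=cv2.inRange(h,(0,170,60),(6,255,255))
n,l,st,ce=cv2.connectedComponentsWithStats(m);print([(x.tolist(),y.round(1).tolist()) for x,y in zip(st[1:],ce[1:]) if x[4]>8])
for z in (.1,.124,.145):print(z,proj(s,r.apply([-.075,.019,z])+t),proj(s,r.apply([-.089,.019,z])+t),proj(s,r.apply([-.061,.019,z])+t))
E
```

```text
F bed [-7.80903589 -3.38207117 42.65324016] tcp bed [-0.07395992  0.01926628  0.07796257]
[([304, 183, 13, 16, 65], [310.4, 189.0])]
0.1 [[312.76113221 196.87705943]] [[308.20068302 199.17125862]] [[317.34752865 194.5698071 ]]
0.124 [[307.97486988 191.50630924]] [[303.37374038 193.84323894]] [[312.60249204 189.15592382]]
0.145 [[303.69199244 186.70041621]] [[299.05473795 189.07588791]] [[308.35623078 184.31112183]]
```

The pin stopped hard with 43 N at an estimated tip height of z ≈ 42 mm, and the lowest red pixel agrees with a handle bottom at z ≈ 100. It looks bottomed. I'll relieve the force, release and retreat.

Call:
{"fn": "play_rows", "kwargs": {"steps": [[[0,0,-0.15,0,0,0,0.05],[0,0,-0.15,0,0,0,0.35],[0,0,-0.15,0,0,0,0.45],[0,0,-0.15,0,0,0,0.5],[0,0,-0.15,0,0,0,0.5],[0,0,-0.15,0,0,0,0.5],[0,0,-1,0,0,0,0.5],[0,0,-2.5,0,0,0,0.5],[0,0,-5,0,0,0,0.5],[0,0,-8,0,0,0,0.5],[0,0,-11,0,0,0,0.5],[0,0,-14,0,0,0,0.5],[0,0,-17,0,0,0,0.5],[0,0,-18,0,0,0,0.5],[0,0,-18,0,0,0,0.5]]]}}

```text
time_s: 27.0
ee_pos: [0.4112, 0.0428, 0.2724]
eef_rot: [-2.609, 0.001, -1.723]
force: [0.1, 0.1, 0.1]
grip_width: 0.0471
```

```bash
python3 - <<'E'
from h import *
from station import ctrl
import cv2
r,t=bed();w=ctrl.camera("wrist");s=ctrl.camera("side");k=400/220
u=proj(s,r.apply([0,0,.05])+t)[0].astype(int)-[60,60];x0,y0=u
A=cv2.resize(s["frame"][y0:y0+120,x0:x0+120],(400,400),interpolation=cv2.INTER_CUBIC)
v=proj(w,r.apply([-.03,0,.05])+t)[0].astype(int)-[125,125];v=np.maximum(v,0);B=cv2.resize(w["frame"][v[1]:v[1]+250,v[0]:v[0]+250],(400,400),interpolation=cv2.INTER_CUBIC)
cv2.imwrite("pics/end.png",np.hstack([A,B]))
for n,b in(("pin top",[-.075,.019,.145]),("handle low",[-.075,.019,.1]),("arm tip",[-.095,0,.084]),("filter+y",[0,.075,.045]),("filter-y",[0,-.075,.045])):
    p=r.apply(b)+t;print(n,((proj(s,p)-u)*400/120).round(0),((proj(w,p)-v)*1.6+[400,0]).round(0))
rel([[.4,0,.3]],Qpin(r))
E
```

```text
pin top [[ 56. 156.]] [[578. 275.]]
handle low [[ 86. 190.]] [[578. 263.]]
arm tip [[ 77. 229.]] [[601. 283.]]
filter+y [[192. 141.]] [[514. 166.]]
filter-y [[221. 276.]] [[685. 167.]]
t 27.1 q [ 0.11 -0.44  2.08 -0.16  1.    1.89] F [-0.6 -0.9 -0.5] w 0.0473
[ 4.37 -1.15 -2.91] [-0.004 -0.     0.   ]
```

View pics/end.png

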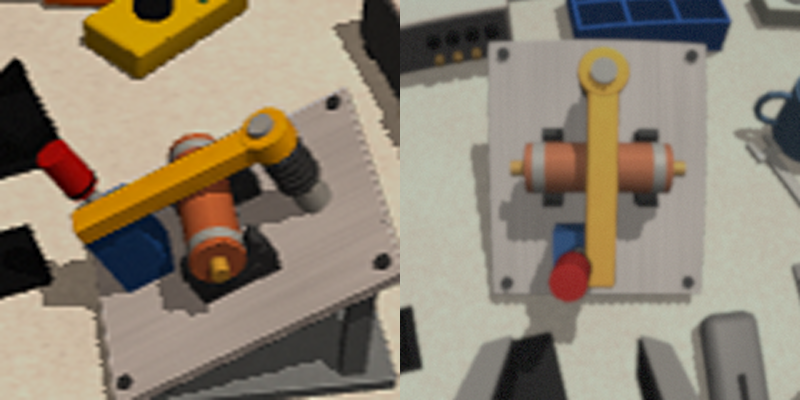

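```bash
cat >pinfit.py <<'E'
from h import *
from station import ctrl
import cv2
r,t=bed();a=np.linspace(0,2*np.pi,40)
cy=np.array([[.014*np.cos(q),.014*np.sin(q),z] for q in a for z in(.060,.105)])
def cams(): return [(c,cv2.inRange(h,(0,150,50),(7,255,255))|cv2.inRange(h,(174,150,50),(180,255,255))) for c in (ctrl.camera("side"),ctrl.camera("wrist")) for h in [cv2.cvtColor(c["frame"],cv2.COLOR_BGR2HSV)]]
def hull(c,p):
    z,tx,ty,bx,by=p;R2=R.from_rotvec([-ty,tx,0]) # top leans +tx in x,+ty in y
    w=R2.apply(cy-[0,0,.03])+[-.075+bx,.019+by,.07+z];return proj(c,r.apply(w)+t)
C=cams();M=[]
for c,m in C:
    u=proj(c,r.apply([-.075,.019,.122])+t)[0].astype(int);k=np.zeros_like(m);k[u[1]-30:u[1]+30,u[0]-30:u[0]+30]=255;m=m&k;M.append(m)
    ys,xs=np.nonzero(m);print(m.astype(bool).sum(),xs.min(),xs.max(),ys.min(),ys.max())
def cost(p):
    e=0
    for (c,_),m in zip(C,M):
        k=np.zeros_like(m);cv2.fillConvexPoly(k,cv2.convexHull((hull(c,p)*16).astype(np.int32)),255,shift=4);e+=np.count_nonzero(k^m)
    return e+2e5*(p[3]**2+p[4]**2)*2+3e2*(p[1]**2+p[2]**2)
from scipy.optimize import differential_evolution as DE
s=DE(cost,[(-.005,.03),(-.1,.1),(-.1,.1),(-.004,.004),(-.004,.004)],seed=1,maxiter=60,popsize=10);print("lift,lean x,y,off",s.x.round(4),s.fun)
for z in(0,.004,.008,.012,.016):
    q=DE(lambda v:cost([z,*v]),[(-.1,.1),(-.1,.1),(-.004,.004),(-.004,.004)],seed=1,maxiter=40,popsize=8);print(z,q.x.round(4),round(q.fun,1))
E
python3 pinfit.py
```

```text
178 298 315 182 199
589 308 332 174 203
lift,lean x,y,off [-0.0021  0.0024  0.0474 -0.0037  0.0036] 159.15095335735938
0 [ 0.0098  0.0551 -0.0034  0.003 ] 165.1
0.004 [ 0.015   0.0405 -0.0039  0.0023] 176.8
0.008 [ 0.0434  0.0318 -0.0038  0.004 ] 189.1
0.012 [ 0.0639  0.0333 -0.0039  0.0039] 199.8
0.016 [ 0.0762  0.0452 -0.004   0.003 ] 222.3
```

Call:
{"fn": "play_rows", "kwargs": {"steps": [[[0,0,-1,0,0,0,0.5],[0,0,-2,0,0,0,0.5],[0,0,-2,0,0,0,0.5],[0,0,-2,0,0,0,0.5],[0,0,-2,0,0,0,0.5],[0,0,-2,0,0,0,0.5],[0,0,-2,0,0,0,0.5],[0,0,-2,0,0,0,0.5],[0,0,-2,0,0,0,0.5],[0,0,-2,0,0,0,0.5],[0,0,-2,0,0,0,0.5],[0,0,-2,0,0,0,0.5]]]}}

```text
time_s: 28.2
ee_pos: [0.4013, 0.0438, 0.2853]
eef_rot: [-2.616, -0.001, -1.724]
force: [-0.1, 0.2, -0.3]
grip_width: 0.0473
```

```bash
sed -i '/^for z in(0,.004/,$d' pinfit.py; python3 pinfit.py && python3 -c "
from station import ctrl
print(ctrl.hand_in())"
```

```text
178 298 315 182 199
518 309 332 171 198
lift,lean x,y,off [-0.0024  0.009   0.0651 -0.004   0.0024] 157.03942506966646
the job is handed in; nothing more can be done
None
```

The job is done and handed in at about 28 s. The filter lies in the V-blocks, the keeper arm is closed over it, and the red pin is home in the lock post holding the arm.

**Grasp problem:** My first two grasps of the filter slipped off. It stayed in its rest and was not dropped. The camera images showed the fingertips about 30 mm behind the reported TCP, so I gripped deeper and the third grasp held.

**Filter:** It was lowered until it pressed on the V-blocks with about 25 N, then released. A picture afterwards showed it seated, level and about 2 mm off centre along its length.

**Pin and keeper:** The pin swung the arm round with about 3.5 N of spring force at the end. It went in freely and stopped hard at about 43 N, with the tip at an estimated bed z of 42 mm against a nominal 40 mm.

**Last checks:**
- **Pin depth:** The last image fit puts the pin within about 2 mm of fully home. It leans about 3–4° in the hole's slack under the arm's push.
- **Stability:** After more than a second's wait, its outline in the side camera was unchanged.
- **Clearance:** The gripper was well clear of everything.
- **Bystanders:** I did not measure them separately. I saw no contact with them during the moves.

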